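Lock a track tensioner with its spring clip

TASK

Lock the track tensioner: turn its notched ring by the lever, clockwise (seen from above), all the way to its stop, so that the gap in its rim faces the sill. Then bring the loose spring clip and push it level, mouth first, in over the sill and through the gap onto the squared shaft under the round head, until it snaps fully home, and let go of it. Leave the other things on the bench where they are.

Things in the scene. Friction and masses are not known exactly. Their poses are not given: they have to be found in the camera images.
- tensioner: Fixed dark steel tensioner: base plate 130 x 130 mm, 24 mm thick, edges along its x and y. Origin on the shaft axis at bench level; z up. In the middle a bright barrel (radius 29.5 mm) with a flat top 40 mm above the bench; the shaft end stands on it. The lever's low stop block (top 38 mm) is on the -y side, a small spring plunger that clicks in the ring on the +y side.
- sill (a point): Centre of the top of the fixed sill, 39.5 mm above the bench on the tensioner's -x side; the sill is 24 mm wide and spans 46 to 60 mm from the shaft axis. The clip comes in over it, moving along the tensioner's +x, and stays clear of everything else there.
- groove (a point): Shaft axis at the lower face of the groove (the flat barrel top, 40 mm above the bench); axes as the tensioner's. In the groove the shaft is a 16 x 16 mm square, sides along x and y. Above it is a round head, radius 12 mm, underside 9 mm and top 18 mm above this point, so the 5 mm clip has 4 mm of room in height.
- ring (a joint): Turn of the notched ring, rad: grows clockwise seen from above, 0 to 1.4 = the stop. Clicks every 0.2 rad, takes 2 to 8 N at the knob, stays where left. Flat ring to 44 mm from the axis, top 39 mm above the bench; upright rim (radius 39 to 44 mm, top 53 mm above the bench) with one gap 42 mm wide. At the stop the gap faces the sill; otherwise the rim bars the way to the shaft.
- knob (a point): Axis of the round upright knob (14 mm diameter) at the end of the ring's lever, 78 mm from the shaft axis; the point is 55 mm above the bench. The knob reaches from 38 mm (top of the flat lever) to 70 mm above the bench and goes round the shaft axis with the ring; at the stop it is straight to the tensioner's -y side.
- clip_seat (a point): Point on the spring clip's underside midway between its sprung arms; it lies on point groove when home (1 mm play each way), clip x along the tensioner's x. Clip x points out of the mouth, z up. Bright steel, 5 mm thick, 30 mm wide; arms reach 26 mm ahead of this point, flared at the tips, 11 mm open between the nubs, 17 mm behind them. Needs 6 to 15 N along x of push to snap home.
- clip_tab (a point): Centre, half-way up, of the clip's upright grip tab: on the clip's axis, 64 mm behind the seat (-x) and 18 mm above the underside; axes as clip_seat. The tab is 24 mm long (x), 10 mm thick (y); its top is 36 mm above the clip's underside. The clip starts flat on the bench.
- track_pad: Bystander: spare black rubber track pad, 100 x 50 mm, 22 mm high, origin under its centre.
- screwdriver: Bystander: black-handled screwdriver lying on the bench, about 200 mm long.
- bearing: Bystander: steel bearing ring, 44 mm diameter, 14 mm high, origin under its centre.
- battery: Bystander: black battery box 70 x 45 x 35 mm, origin under its centre.
- clip: The spring clip as a whole; its origin is the same point as clip_seat.
Things that resemble listed ones, but are neither listed nor needed, are in the scene too. There is more than one size of the clip; the job needs the middle-sized.

How it is judged:
By the outcome, as a careful person would: the job done as asked, in the order asked, and still so for the second after the job is handed in, with the robot touching nothing.
It also fails if it takes over 58 s, if anything falls off the work surface, if the arm or the gripper's body presses on something with over 40 N, if the wrist force passes 120 N, or if a joint passes its speed limit or range.

ROBOT

A 6-joint arm with a two-finger parallel gripper is mounted at the origin on the work surface. World frame = base frame: x ahead of the robot, y to its left, z up, the work surface at z = 0. Lengths are in m, angles in rad, forces in N, time in s.
With the tool pointing down it reaches from about 0.2 to 0.875 m from the base axis. Payload 3.4 kg.
Tool frame: the origin (TCP) lies midway between the tips of the shut fingers; the grasp point (between the pads) lies 19 mm behind it (ctrl.grip_point_offset is the distance from the TCP to the grasp point, in m); z points along the fingers, y is the line along which they close (so a half turn about z gives the same grasp; the last joint's range is limited). The gripper opens to 94 mm and grips with 3 to 60 N. Pads are 16 mm wide; open, the fingers measure 119 mm over their backs; the gripper's body (75 mm by 177 mm) begins 78 mm behind the grasp point.
Start: joints at [1.161, 0.276, 1.505, -0, 1.361, -0.121], TCP at [0.164, 0.551, 0.205] pointing down, gripper open.
Joint ranges: [-2.89, 2.89], [-0.75, 2.08], [0.22, 2.7], [-1.18, 4.32], [0.11, 2.71], [-2.7, 2.7]. Speed limits (rad/s): [2.57, 2.57, 3.14, 3.14, 3.14, 3.14].

INTERFACE

Orientations are given as a unit quaternion [x, y, z, w].
In Python, from rig import ctrl gives the robot as it stands. The module is installed in compiled form; this text tells all that it offers.
- The arm moves only by the shell command python3 -m handwheel 'ROWS' [OPENING] [FORCE]. ROWS is JSON, one flat list of numbers, 4 for each row, row after row: the shift along the tool's x, y, z scaled (see below), then the turn about the tool's z scaled (see below). In form: [x, y, z, twist, x, y, z, twist, ...]. A call has 1 to 5 rows; each row shifts and turns the commanded pose from where the row before left it, along the tool's axes as they then stand; what a row does not reach is not made up. The controller multiplies each number of a shift by 0.02 m and each number of a turn by 0.08 rad. A row lasts 1/12 s, in which the tool goes at most 41.7 mm and 7.16 degrees, less where a joint would pass 70% of its speed; a pose out of reach is approached as far as the arm can. A call with a number of a shift or a turn outside -1 to 1 is refused whole. A call with a gripper value outside its range is refused whole. OPENING is the opening, from 0 (shut) to 1 (fully open), set as the call begins (- or left out, the last holds). The fingers move at their own pace and stop on an object; FORCE is the grip in N (left out, the last holds). Time passes only in rows, so rows that do not move let the fingers close. It gives the time, the measured TCP pose, the force, the opening and the grip force at its end, in the units of the state.
- ctrl.get_state(): the state, without advancing time (a new reading comes with each control period).
- ctrl.grab_frame(name): name is "scene" or "top" or "wrist"; returns the picture (480x640x3 uint8, red, green, blue); there is no depth.
- ctrl.get_calibration(name): a dict with "fx", "fy", "cx", "cy" (pixels), "extrinsics" (4x4, takes a point from world to camera coordinates); the wrist camera has in their place "tool_from_camera" (4x4, takes a point from camera to tool coordinates, whose origin is the TCP and whose axes are the flange's). Camera axes: x right, y up, looking along -z (the intrinsics and any distortion apply to the point x, -y, -z); pixel columns grow to the right and rows downward; lengths in m; the calibration is good to about 2 mm. A picture is of the moment at which its call begins: read the wrist's pose just before it. get_calibration takes no time and is no camera call.
- ctrl.finish_job(): hands the job in; it is judged then, once.
Trained networks look in the newest picture that a camera, given by its name, has taken for a name from the list of things; names that differ only in an ending like _2 or _b are one class to them, and where a whole thing is asked for, a point or a joint stands for the part that bears it (a point fixed in the world has none). Each returns a list of dicts, best first, with "p" (0 to 1); they miss things now and then, are a little off and sometimes report something else, mostly with a low value. They report only what shows in the picture. A call takes as long as a camera call. They do not tell look-alikes from the thing itself.
- ctrl.recognise(camera, target): "uv" ([column, row] in pixels, amid what is visible of it).
- ctrl.landmark_of(camera, target): "uv" ([column, row] in pixels: a listed point, or the origin of a listed thing).
The state is a dict: "time": time; "q": joint angles; "qvel": joint speeds; "tau": joint torques, N m; "ee_pos": TCP position; "ee_rot": TCP orientation; "ft_force": force on the tool from outside, world axes, zero at the start; "moment": the same for the moment, N m; "width": opening from 0.0 (shut) to 1.0 (fully open); "finger_force": force on a finger pad.
Only numpy, scipy, OpenCV 4.12 (cv2) and the standard library are available. Lean on these libraries where they do the work, as an engineer would, in place of code of your own. Each camera call takes 0.05 s, during which the arm holds its last target. There are 200 camera calls.

## Working session

There is one attempt and no reset: what is moved stays moved. The work goes in short steps, Python scripts to look and compute and a shell command to move; the robot and the scene stay as the last step left them, time stands still between calls to the robot, and variables do not carry over. Pictures are saved under pics/ and viewed, at most 10 in all, crops included, and the job is handed in when it is done.

```bash
mkdir -p pics
cat > h.py <<'E'
import numpy as np, cv2
from rig import ctrl
from scipy.spatial.transform import Rotation as R
def cam(name):
    c=ctrl.get_calibration(name)
    if name=="wrist":
        s=ctrl.get_state(); T=np.eye(4); T[:3,:3]=R.from_quat(s["ee_rot"]).as_matrix(); T[:3,3]=s["ee_pos"]
        wc=T@np.array(c["tool_from_camera"])
    else: wc=np.linalg.inv(np.array(c["extrinsics"]))
    return c,wc
def grab(name):
    k=cam(name); return np.array(ctrl.grab_frame(name)),k
def world(uv,z,k):
    c,wc=k; dist=np.array(c.get("distortion",c.get("dist",[0,0,0,0,0])),float)
    K=np.array([[c["fx"],0,c["cx"]],[0,c["fy"],c["cy"]],[0,0,1.]])
    p=cv2.undistortPoints(np.array([[uv]],float),K,dist)[0,0]
    d=wc[:3,:3]@np.array([p[0],-p[1],-1]); o=wc[:3,3]
    return o+d*(z-o[2])/d[2]
def pix(P,k):
    c,wc=k; q=np.linalg.inv(wc)@np.append(P,1); return np.array([c["cx"]+c["fx"]*q[0]/-q[2], c["cy"]+c["fy"]*-q[1]/-q[2]])
def save(im,n): cv2.imwrite(f"pics/{n}.png",im[:,:,::-1])
E
python3 - <<'E'
from h import *
print(ctrl.get_calibration("top")); print(ctrl.get_calibration("wrist")); print(ctrl.get_state())
for cm in ("top","scene"):
    im,k=grab(cm); save(im,cm+"0")
    for t,z in (("tensioner",0),("sill",.0395),("groove",.04),("knob",.055),("clip_seat",0),("clip_tab",.018),("track_pad",0),("screwdriver",0),("bearing",0),("battery",0)):
        for r in ctrl.landmark_of(cm,t): print(cm,t,round(r["p"],2),np.round(r["uv"],1),np.round(world(r["uv"],z,k),4)[:2])
E
```

```text
{'fx': 437.10777189886556, 'fy': 437.10777189886556, 'cx': 321.5552167445497, 'cy': 238.05446690183504, 'extrinsics': array([[-0.00359235, -0.99986449, -0.01606567,  0.0859074 ],
       [ 0.99044332, -0.00577264,  0.13779953, -0.62439104],
       [-0.13787359, -0.01541711,  0.99032984, -0.69439887],
       [ 0.        ,  0.        ,  0.        ,  1.        ]])}
{'fx': 397.0075066369609, 'fy': 397.0075066369609, 'cx': 318.3379648197876, 'cy': 236.02458247880273, 'tool_from_camera': array([[-3.79335814e-04,  9.69418938e-01,  2.45411446e-01,
         7.29853818e-02],
       [ 9.99999839e-01,  2.63889100e-04,  5.03304403e-04,
        -6.06722365e-04],
       [ 4.23151414e-04,  2.45411598e-01, -9.69418882e-01,
        -1.78802929e-01],
       [ 0.00000000e+00,  0.00000000e+00,  0.00000000e+00,
         1.00000000e+00]])}
{'time': 0.0, 'q': array([ 1.16098648e+00,  2.76563434e-01,  1.50609672e+00,  1.25499581e-05,
        1.36068917e+00, -1.21025022e-01]), 'qvel': array([-0.00083776, -0.00107283, -0.0004158 , -0.00026235, -0.00053127,
       -0.00102232]), 'tau': array([ 2.24012627e-03, -4
[... 1334 characters left out ...]
e 0.7 [231.6 309.3] [ 0.612  -0.1727]
scene clip_seat 0.92 [364.4 202.8] [0.5918 0.2764]
scene clip_seat 0.81 [432.2 221. ] [0.7408 0.2923]
scene clip_seat 0.52 [377.1 184. ] [0.5748 0.3646]
scene clip_tab 0.62 [405.6 222.8] [0.7099 0.229 ]
scene clip_tab 0.58 [335.3 194.9] [0.5393 0.2427]
scene clip_tab 0.48 [358.3 171.7] [0.5268 0.3613]
scene clip_tab 0.43 [369.2 316.1] [ 0.7817 -0.0469]
scene track_pad 0.64 [296.  237.2] [0.5469 0.0883]
scene screwdriver 0.94 [393. 259.] [0.7341 0.131 ]
scene screwdriver 0.4 [299.8 235.9] [0.5503 0.0961]
scene screwdriver 0.32 [366.5 317. ] [ 0.7704 -0.0331]
scene bearing 0.6 [369.  313.5] [ 0.7696 -0.0236]
scene battery 0.87 [426.1 191.8] [0.6807 0.3954]
```

View pics/top0.png

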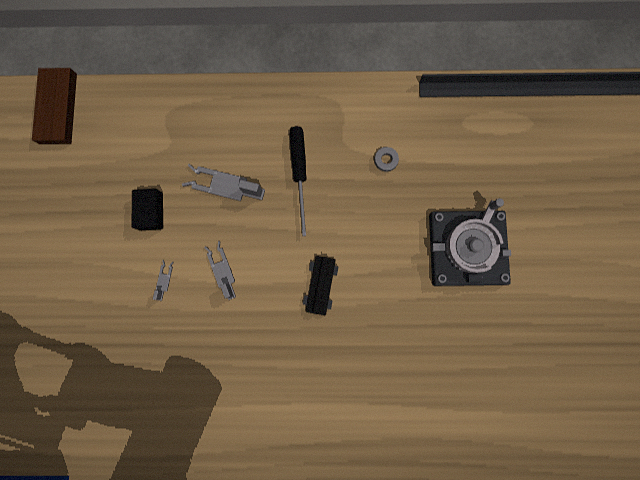

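View pics/scene0.png

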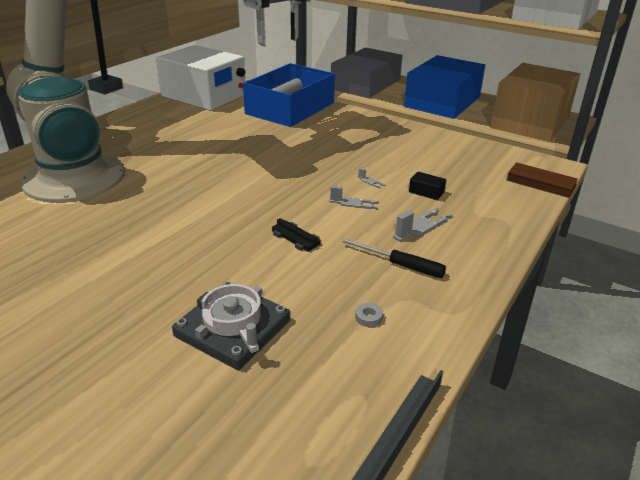

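Run:
```python
import cv2
im=cv2.imread("pics/top0.png")[150:330,110:290]
cv2.imwrite("pics/crop.png",cv2.resize(im,(600,600),interpolation=cv2.INTER_CUBIC))
```

```text
(no output)
```

View pics/crop.png

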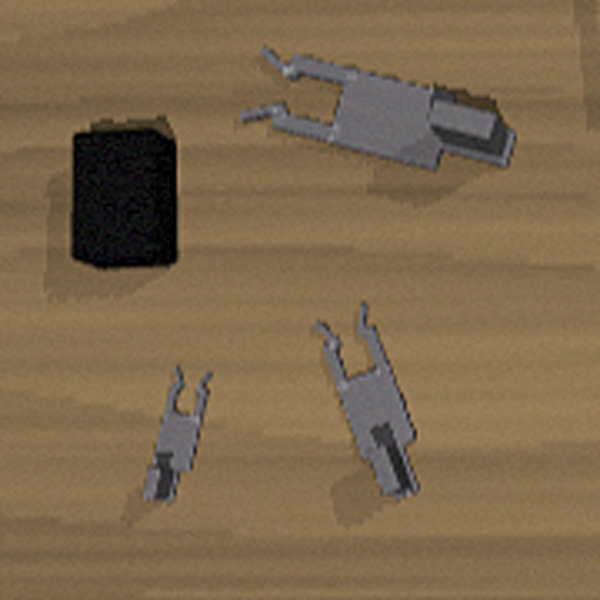

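Top picture: the look-alike clips are small (163,280), middle (220,270) and large (225,185). I choose the middle one. In the crop its body is about 30 mm wide, which fits the description. The tensioner is at (475,246), with the knob at about (497,205) and the sill on the near side at about (475,277). Next I fly over the clip for a close look.

```bash
python3 -m handwheel '[-0.98,-0.34,0,0,-0.98,-0.34,0,0,-0.98,-0.34,0,0,-0.98,-0.34,0,0,-0.98,-0.34,0,0]' >/dev/null
python3 -m handwheel '[-0.98,-0.34,0,0,-0.98,-0.34,0,0,-0.98,-0.34,0,0,-0.98,-0.34,0,0,-0.98,-0.34,0,0]' >/dev/null
python3 -m handwheel '[-0.98,-0.34,0,0,-0.98,-0.34,0,0,-0.98,-0.34,0,0,-0.98,-0.34,0,0,-0.98,-0.34,0,0]' >/dev/null
python3 -m handwheel '[-0.98,-0.34,0,0,-0.98,-0.34,0,0,-0.98,-0.34,0,0,-0.98,-0.34,0,0,-0.98,-0.34,0,0]' >/dev/null
python3 -m handwheel '[-0.98,-0.34,0,0,-0.98,-0.34,0,0,-0.98,-0.34,0,0,-0.98,-0.34,0,0,0,0,0,0]'
python3 - <<'E'
from h import *
im,k=grab("wrist"); save(im,"w1")
for t,z in (("clip_seat",0),("clip_tab",.018)):
    for r in ctrl.landmark_of("wrist",t): print(t,round(r["p"],2),np.round(r["uv"],1),np.round(world(r["uv"],z,k),4)[:2])
E
```

```text
time: 3.18
ee_pos: [0.5715, 0.2584, 0.205]
ee_rot: [0.145, 0.989, -0.001, 0.001]
ft_force: [-0.6, 0.4, -0.2]
width: 0.998
finger_force: 0.0
clip_seat 0.78 [335.8 231.6] [0.5955 0.2684]
clip_seat 0.65 [397.7 346.8] [0.7369 0.2967]
clip_tab 0.82 [421.6 137.3] [0.5298 0.3664]
clip_tab 0.65 [295.  181.4] [0.5347 0.2461]
clip_tab 0.59 [313.3 363.6] [0.7196 0.2075]
```

View pics/w1.png

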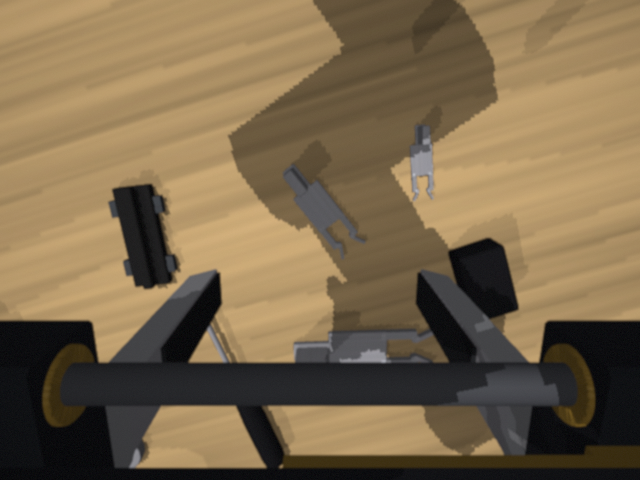

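The wrist picture shows the middle clip with its seat at (336,232) and its tab at (295,181). The seat–tab distance comes to 65 mm, which confirms the size. On to the tensioner.

```bash
python3 -m handwheel '[-0.37,-0.98,0,0,-0.37,-0.98,0,0,-0.37,-0.98,0,0,-0.37,-0.98,0,0,-0.37,-0.98,0,0]' 0.26 >/dev/null
python3 -m handwheel '[-0.37,-0.98,0,0,-0.37,-0.98,0,0,-0.37,-0.98,0,0,-0.37,-0.98,0,0,-0.37,-0.98,0,0]' >/dev/null
python3 -m handwheel '[-0.37,-0.98,0,0,-0.37,-0.98,0,0,-0.37,-0.98,0,0,-0.37,-0.98,0,0,-0.37,-0.98,0,0]' >/dev/null
python3 -m handwheel '[-0.37,-0.98,0,0,-0.37,-0.98,0,0,-0.37,-0.98,0,0,-0.37,-0.98,0,0,-0.37,-0.98,0,0]' >/dev/null
python3 -m handwheel '[0,0,0,0,0,0,0,0]'
python3 - <<'E'
from h import *
im,k=grab("wrist"); save(im,"w2")
for t,z in (("tensioner",0),("sill",.0395),("groove",.04),("knob",.055)):
    for r in ctrl.landmark_of("wrist",t): print(t,round(r["p"],2),np.round(r["uv"],1),np.round(world(r["uv"],z,k),4)[:2])
E
```

```text
time: 5.17
ee_pos: [0.5981, -0.1564, 0.2054]
ee_rot: [0.144, 0.99, 0.001, -0.0]
ft_force: [-0.2, 0.4, 0.1]
width: 0.262
finger_force: 0.0
tensioner 0.73 [307.2 227.5] [ 0.6096 -0.172 ]
tensioner 0.47 [304.9 232.6] [ 0.6139 -0.1757]
sill 0.69 [282.9 179. ] [ 0.5541 -0.1759]
groove 0.65 [308.  234.3] [ 0.6072 -0.1694]
knob 0.6 [286.8 321.1] [ 0.6757 -0.21  ]
```

View pics/w2.png

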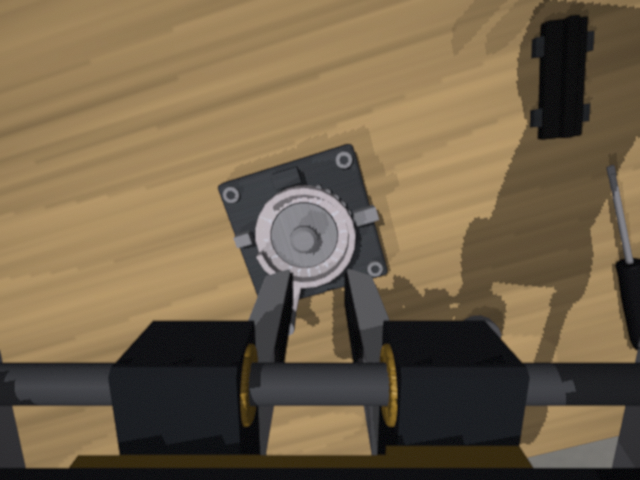

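The tensioner's bolts are at (231,194), (343,159) and (375,269), the shaft head is at (306,238), and the sill is the dark block at (287,178). I take the pose from the bolts, refining them with circle detection.

Run:
```python
from h import *
k=cam("wrist"); im=cv2.imread("pics/w2.png",0)
def ref(im,p,r=9):
    x,y=map(int,p); w=im[y-r:y+r+1,x-r:x+r+1].astype(float); m=np.clip(w-70,0,None)*(np.hypot(*np.mgrid[-r:r+1,-r:r+1])<=r)
    yy,xx=np.mgrid[-r:r+1,-r:r+1]; return (x+(m*xx).sum()/m.sum(), y+(m*yy).sum()/m.sum())
B=[np.array(world(ref(im,p),.026,k)) for p in ((231,194),(343,159),(375,269))]
print("bolts",np.round(B,4)[:,:2]); 
print("ctr",(B[0]+B[2])/2, "yaw side12",np.degrees(np.arctan2(*(B[1]-B[0])[1::-1]))-90,"yaw23",np.degrees(np.arctan2(*(B[2]-B[1])[1::-1])))
print("head",world((305.5,238),.058,k))
kt=cam("top"); it=cv2.imread("pics/top0.png",0)
T=[np.array(world(ref(it,p,5),.026,kt)) for p in ((439,217),(502,215),(442,279),(506,279))]
print("top",np.round(T,4)[:,:2],np.mean(T,0), np.degrees(np.arctan2(*(T[0]-T[2])[1::-1])),np.degrees(np.arctan2(*(T[1]-T[3])[1::-1])))
print("tophead",world((475,246),.058,kt)); print("topknob",world((499,202.5),.07,kt))
```

```text
bolts [[ 0.5551 -0.227 ]
 [ 0.5539 -0.1203]
 [ 0.6613 -0.1194]]
ctr [ 0.60818642 -0.17320279  0.026     ] yaw side12 0.6194614137054657 yaw23 0.44710301475364017
head [ 0.60597743 -0.1700187   0.058     ]
top [[ 0.6634 -0.1202]
 [ 0.6648 -0.2295]
 [ 0.5569 -0.1213]
 [ 0.557  -0.2291]] [ 0.61052276 -0.17503513  0.026     ] 0.5924235799788605 -0.21539458178929025
tophead [ 0.60817811 -0.16935331  0.058     ]
topknob [ 0.67821416 -0.20808989  0.07      ]
```

```bash
python3 -m handwheel '[-0.9,-0.28,0,0.5,-0.9,-0.28,0,0.5,-0.9,-0.28,0,0.5,-0.9,-0.28,0,0.5,-0.9,-0.28,0,0.38]' 0.34 >/dev/null
python3 -m handwheel '[0,0,1,0,0,0,1,0,0,0,1,0,0,0,1,0,0,0,1,0]' >/dev/null
python3 -m handwheel '[0,0,0.5,0,0,0,0,0,0,0,0,0]'
python3 - <<'E'
from h import *
s=ctrl.get_state(); M=R.from_quat(s["ee_rot"]).as_matrix(); print(M[:2,:2])
P=np.array([.677,-.209,.055]); print("to knob, tool axes mm",1000*M.T@(P-s["ee_pos"]))
for c in("wrist","scene","top"):
    im,k=grab(c); save(im,c+"3")
    for r in ctrl.landmark_of(c,"knob"): print(c,round(r["p"],2),np.round(r["uv"],1),np.round(world(r["uv"],.055,k),4)[:2])
E
```

```text
time: 6.5
ee_pos: [0.6723, -0.215, 0.0955]
ee_rot: [0.237, 0.972, 0.0, -0.0]
ft_force: [0.0, 0.1, -0.1]
width: 0.343
finger_force: 0.0
[[-0.8876533   0.46051219]
 [ 0.46051208  0.88765337]]
to knob, tool axes mm [-1.42982042  7.49134757 40.46802454]
wrist 0.85 [333.5 269.7] [ 0.6784 -0.2095]
scene 0.88 [251.8 334.1] [ 0.6811 -0.209 ]
top 0.82 [496.9 203.8] [ 0.6793 -0.2104]
top 0.73 [299.1 184.7] [0.7147 0.1205]
top 0.66 [466.5 248.9] [ 0.6038 -0.1562]
```

View pics/wrist3.png

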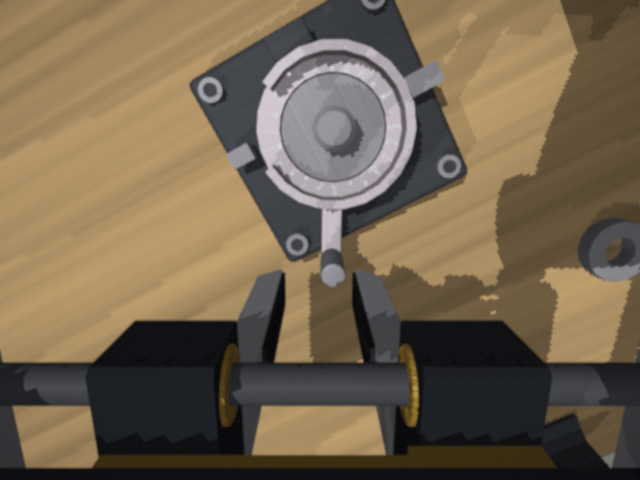

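```bash
python3 -m handwheel '[-0.12,0.37,0,0,0,0,0.9,0,0,0,0.9,0,0,0,0.72,0,0,0,0,0]' 
python3 -m handwheel '[0,0,0,0,0,0,0,0,0,0,0,0]' 0.2 20
python3 - <<'E'
from h import *
s=ctrl.get_state();M=R.from_quat(s["ee_rot"]).as_matrix(); c=np.array([.608,-.173,s["ee_pos"][2]])
print("axis in tool mm",1000*M.T@(c-s["ee_pos"]))
E
```

```text
time: 7.22
ee_pos: [0.676, -0.2088, 0.0419]
ee_rot: [0.237, 0.971, 0.001, -0.003]
ft_force: [-0.9, 0.4, -0.8]
width: 0.342
finger_force: 0.0
time: 7.47
ee_pos: [0.6788, -0.2104, 0.0465]
ee_rot: [0.237, 0.971, -0.0, 0.001]
ft_force: [-0.6, -0.0, 0.4]
width: 0.205
finger_force: 0.0
axis in tool mm [80.06138647  0.53996035 -0.20028107]
```

```bash
python3 -m handwheel '[0.1,-0.13,0,0,0.013,-0.314,0,1,0.013,-0.314,0,1,0.013,-0.314,0,1,0.013,-0.314,0,1]' 
python3 -m handwheel '[0.013,-0.314,0,1,0.013,-0.314,0,1,0.013,-0.314,0,1,0.013,-0.314,0,1,0.013,-0.314,0,1]' 
python3 -m handwheel '[0.013,-0.314,0,1,0.013,-0.314,0,1,0.013,-0.314,0,1,0.013,-0.314,0,1,0,0,0,0]'
python3 - <<'E'
from h import *
s=ctrl.get_state();M=R.from_quat(s["ee_rot"]).as_matrix(); c=np.array([.608,-.173,s["ee_pos"][2]])
print("axis in tool mm",1000*M.T@(c-s["ee_pos"]),"ang",np.degrees(np.arctan2(*(s["ee_pos"]-c)[1::-1])))
E
```

```text
time: 7.88
ee_pos: [0.66, -0.2315, 0.0461]
ee_rot: [0.391, 0.92, 0.0, 0.001]
ft_force: [0.2, 1.4, 0.1]
width: 0.2
finger_force: 0.7
time: 8.3
ee_pos: [0.6338, -0.2485, 0.046]
ee_rot: [0.566, 0.824, 0.001, 0.001]
ft_force: [0.3, 2.2, -0.0]
width: 0.2
finger_force: 0.7
time: 8.72
ee_pos: [0.6082, -0.2539, 0.046]
ee_rot: [0.689, 0.724, -0.0, 0.0]
ft_force: [-0.2, 0.7, -0.2]
width: 0.2
finger_force: 0.0
axis in tool mm [ 8.08017352e+01  3.87137189e+00 -2.29778789e-02] ang -89.89142487657377
```

```bash
python3 -m handwheel '[0,-0.15,0,0.5,0,-0.15,0,0,0,0,0,0]' 
python3 -m handwheel '[0,-0.15,0,0,0,-0.1,0,0,0,0,0,0,0,0,0,0]'
python3 -m handwheel '[0,-0.1,0,0,0,-0.1,0,0,0,0,0,0,0,0,0,0]'
```

```text
time: 8.97
ee_pos: [0.6075, -0.254, 0.046]
ee_rot: [0.703, 0.712, 0.003, 0.004]
ft_force: [7.5, 0.5, -3.9]
width: 0.199
finger_force: 3.9
time: 9.3
ee_pos: [0.6074, -0.254, 0.0461]
ee_rot: [0.703, 0.711, 0.006, 0.007]
ft_force: [16.1, 4.2, -8.9]
width: 0.201
finger_force: 8.2
time: 9.63
ee_pos: [0.6073, -0.254, 0.0462]
ee_rot: [0.703, 0.711, 0.008, 0.01]
ft_force: [24.2, 4.3, -15.1]
width: 0.202
finger_force: 11.9
```

```bash
python3 -m handwheel '[0,0.35,0,0,0,0.25,0,0,0,0,0,0]' 0.34 
python3 -m handwheel '[0,0,-1,0,0,0,-1,0,0,0,-1,0,0,0,-1,0,0,0,-1,0]' >/dev/null
python3 -m handwheel '[0,0,-1,0,0,0,-1,0,0,0,0,0]'
python3 - <<'E'
from h import *
im,k=grab("wrist"); save(im,"w4")
for t,z in (("sill",.0395),("groove",.04),("knob",.055)):
    for r in ctrl.landmark_of("wrist",t): print(t,round(r["p"],2),np.round(r["uv"],1),np.round(world(r["uv"],z,k),4)[:2])
E
```

```text
time: 9.88
ee_pos: [0.6068, -0.2539, 0.0453]
ee_rot: [0.702, 0.712, -0.0, 0.0]
ft_force: [-0.1, -0.0, -0.2]
width: 0.34
finger_force: 0.0
time: 10.55
ee_pos: [0.6072, -0.2552, 0.1898]
ee_rot: [0.703, 0.711, 0.001, 0.004]
ft_force: [-0.1, 0.5, 1.3]
width: 0.338
finger_force: 0.0
sill 0.95 [256.3 123.4] [ 0.5557 -0.1762]
groove 0.62 [322.6 120.4] [ 0.6084 -0.1733]
knob 0.57 [323.2 220.3] [ 0.6098 -0.2512]
knob 0.2 [321.1 117. ] [ 0.607  -0.1713]
```

View pics/w4.png

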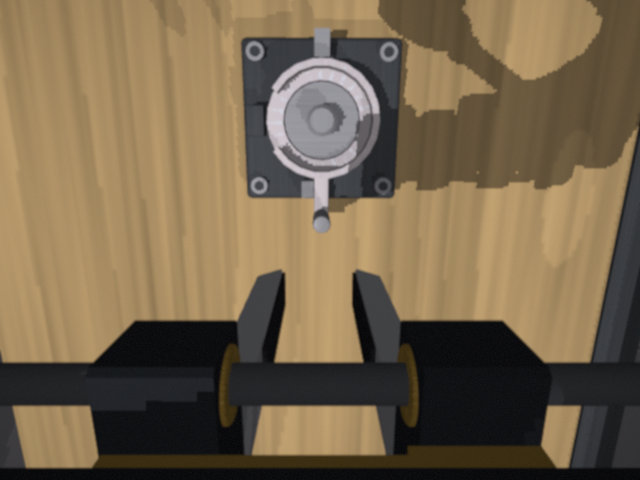

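The knob (322,222) now lies straight on the −y side, with the lever against its stop block (307,188). The rim is open on the left, which is the sill side (−x). I refine the tensioner pose and go back to the clip, with tool x along clip x so that the mouth stays in view.

```bash
python3 - <<'E'
from h import *
k=cam("wrist"); im=cv2.imread("pics/w4.png",0)
def ref(p,r=9):
    x,y=p; yy,xx=np.mgrid[-r:r+1,-r:r+1]; w=im[y-r:y+r+1,x-r:x+r+1].astype(float); m=np.clip(w-80,0,None)*(np.hypot(yy,xx)<=r)
    return (x+(m*xx).sum()/m.sum(), y+(m*yy).sum()/m.sum())
B=np.array([world(ref(p),.026,k)[:2] for p in ((254,51),(389,51),(259,186),(383,186))])
print(np.round(B,4),B.mean(0),[np.degrees(np.arctan2(*(B[b]-B[a])[::-1])) for a,b in((0,1),(2,3))])
E
python3 -m handwheel '[1,-0.144,0,0,1,-0.144,0,0,1,-0.144,0,0,1,-0.144,0,0,1,-0.144,0,0]' 0.4 >/dev/null
python3 -m handwheel '[1,-0.144,0,0,1,-0.144,0,0,1,-0.144,0,0,1,-0.144,0,0,1,-0.144,0,0]' >/dev/null
python3 -m handwheel '[1,-0.144,0,0,1,-0.144,0,0,1,-0.144,0,0,1,-0.144,0,0,1,-0.144,0,0]' >/dev/null
python3 -m handwheel '[1,-0.144,0,0,1,-0.144,0,0,1,-0.144,0,0,1,-0.144,0,0,1,-0.144,0,0]' >/dev/null
python3 -m handwheel '[1,-0.144,0,0,1,-0.144,0,0,1,-0.144,0,0,1,-0.144,0,0,1,-0.144,0,0]' >/dev/null
python3 -m handwheel '[0,0,0,1,0,0,0,1,0,0,0,1,0,0,0,1,0,0,0,1]' >/dev/null
python3 -m handwheel '[0,0,0,1,0,0,0,1,0,0,0,1,0,0,0,1,0,0,0,1]' >/dev/null
python3 -m handwheel '[0,0,0,1,0,0,0,1,0,0,0,1,0,0,0,1,0,0,0,1]' >/dev/null
python3 -m handwheel '[0,0,0,0.5,0,0,0,0,0,0,0,0]'
python3 - <<'E'
from h import *
im,k=grab("wrist"); save(im,"w5")
for t,z in (("clip_seat",0),("clip_tab",.018)):
    for r in ctrl.landmark_of("wrist",t): print(t,round(r["p"],2),np.round(r["uv"],1),np.round(world(r["uv"],z,k),4)[:2])
E
```

```text
[[ 0.5502 -0.1191]
 [ 0.6557 -0.1178]
 [ 0.5512 -0.2241]
 [ 0.6563 -0.2248]] [ 0.60337215 -0.17145755] [np.float64(0.6696655591951153), np.float64(-0.3927317084706823)]
time: 14.33
ee_pos: [0.5274, 0.245, 0.1836]
ee_rot: [0.985, 0.171, -0.001, 0.0]
ft_force: [-0.3, 0.2, 0.2]
width: 0.405
finger_force: 0.0
clip_seat 0.67 [211.4 118.6] [0.5736 0.3615]
clip_tab 0.87 [447.5  10. ] [0.7151 0.2056]
clip_tab 0.8 [320.1 208. ] [0.534  0.2463]
clip_tab 0.75 [183.4 169.4] [0.5261 0.3681]
clip_tab 0.42 [317.3 133.8] [0.5927 0.2699]
```

View pics/w5.png

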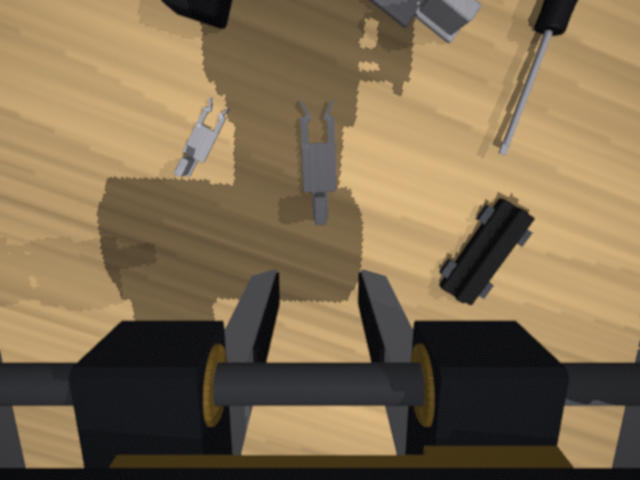

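The middle clip's tab is at (320,208), its body centre at (319,165) and its arm tips at (300,102) and (330,102). I compute its pose and the grasp offset.

Run:
```python
from h import *
k=cam("wrist"); im=cv2.imread("pics/w5.png").astype(int)
b,g,r=im[...,0],im[...,1],im[...,2]
m=((r-b)<18)&(r>60); 
P=[]
for v in range(104,216,6):
    us=np.where(m[v,285:355])[0]+285
    if len(us)>3:
        z=.005 if v<190 else .036
        a,c=world((us.min(),v),z,k)[:2],world((us.max(),v),z,k)[:2]; P.append((*((a+c)/2),v)); print(v,us.min(),us.max(),np.round(1000*np.hypot(*(a-c)),1),np.round((a+c)/2,4))
P=np.array([p for p in P if 108<p[2]<188]); f=np.polyfit(P[:,0],P[:,1],1); yaw=np.arctan(f[0]); print("yaw",np.degrees(yaw))
s=ctrl.get_state(); M=R.from_quat(s["ee_rot"]).as_matrix()
print("tool yaw",np.degrees(np.arctan2(M[1,0],M[0,0])))
for x in (.53,.534,.538):
    print(x,np.polyval(f,x),1000*M.T@(np.array([x,np.polyval(f,x),.01])-s["ee_pos"]))
print("tab top front/back", world((320,192),.036,k),world((321,222),.005,k))
```

```text
104 300 332 27.5 [0.6164 0.2796]
110 303 329 22.4 [0.6118 0.2779]
116 304 331 23.3 [0.6076 0.275 ]
122 301 333 27.8 [0.6027 0.2738]
128 301 333 27.9 [0.598  0.2721]
134 301 333 28.0 [0.5932 0.2704]
140 301 334 28.9 [0.5886 0.2683]
146 301 334 29.0 [0.5837 0.2665]
152 302 334 28.3 [0.579  0.2644]
158 302 334 28.4 [0.5741 0.2626]
164 302 335 29.4 [0.5693 0.2605]
170 302 335 29.5 [0.5643 0.2587]
176 303 335 28.7 [0.5595 0.2565]
182 303 335 28.8 [0.5544 0.2547]
188 303 335 28.9 [0.5493 0.2528]
194 312 326 11.6 [0.5484 0.2526]
200 312 327 12.5 [0.5438 0.2505]
206 313 327 11.7 [0.5392 0.2484]
212 313 327 11.7 [0.5344 0.2467]
yaw 21.687109545259506
tool yaw 19.661283020526223
0.53 0.24496313942755818 [  2.08944171   0.92641904 174.46413603]
0.534 0.24655389041184755 [  6.39145411   0.7742475  174.45946372]
0.538 0.24814464139613693 [ 10.69346651   0.62207595 174.45479141]
tab top front/back [0.55026028 0.2523617  0.036     ] [0.52034567 0.24053789 0.005     ]
```

```bash
python3 -m handwheel '[0.36,0.04,0,-0.44,0,0,1,0,0,0,1,0,0,0,1,0,0,0,1,0]' >/dev/null
python3 -m handwheel '[0,0,1,0,0,0,1,0,0,0,1,0,0,0,0.8,0,0,0,0,0]' >/dev/null
python3 -m handwheel '[0,0,0,0,0,0,0,0]'
python3 - <<'E'
from h import *
s=ctrl.get_state(); M=R.from_quat(s["ee_rot"]).as_matrix()
print("tool yaw",np.degrees(np.arctan2(M[1,0],M[0,0])),1000*M.T@(np.array([.5346,.2467,.010])-s["ee_pos"]))
E
```

```text
time: 15.48
ee_pos: [0.536, 0.2473, 0.0299]
ee_rot: [0.982, 0.188, 0.001, -0.0]
ft_force: [0.5, 0.4, -0.2]
width: 0.402
finger_force: 0.0
tool yaw 21.650936180795277 [-1.54552288e+00 -2.98357472e-03  1.98928540e+01]
```

```bash
python3 -m handwheel '[-0.07,0,0.5,0,0,0,0.48,0,0,0,0,0,0,0,0,0]'
python3 -m handwheel '[0,0,0,0,0,0,0,0,0,0,0,0,0,0,0,0,0,0,0,0]' 0 40
python3 -m handwheel '[0,0,0,0,0,0,0,0,0,0,0,0]'
```

```text
time: 15.82
ee_pos: [0.5334, 0.2463, 0.0089]
ee_rot: [0.982, 0.188, -0.001, 0.0]
ft_force: [1.0, -0.3, -0.1]
width: 0.397
finger_force: 0.0
time: 16.23
ee_pos: [0.5342, 0.2465, 0.0097]
ee_rot: [0.982, 0.188, 0.0, -0.0]
ft_force: [0.1, -0.5, 0.7]
width: 0.106
finger_force: 40.0
time: 16.48
ee_pos: [0.5342, 0.2465, 0.0097]
ee_rot: [0.982, 0.188, 0.0, -0.0]
ft_force: [-0.4, -0.1, 2.3]
width: 0.109
finger_force: 40.0
```

```bash
python3 -m handwheel '[0,0,-0.4,0,0,0,-0.8,0,0,0,-1,0,0,0,-1,0,0,0,-1,0]' >/dev/null
python3 -m handwheel '[0,0,-0.8,0,-0.654,0.992,0,0,-0.654,0.992,0,0,-0.654,0.992,0,0,-0.654,0.992,0,0]' >/dev/null
python3 -m handwheel '[-0.654,0.992,0,0,-0.654,0.992,0,0,-0.654,0.992,0,0,-0.654,0.992,0,0,-0.654,0.992,0,0]' >/dev/null
python3 -m handwheel '[-0.654,0.992,0,0,-0.654,0.992,0,0,-0.654,0.992,0,0,-0.654,0.992,0,0,-0.654,0.992,0,0]' >/dev/null
python3 -m handwheel '[-0.654,0.992,0,0,-0.654,0.992,0,0,-0.654,0.992,0,0,-0.654,0.992,0,0,0,0,0,0.6]' >/dev/null
python3 -m handwheel '[0,0,0,1,0,0,0,1,0,0,0,1,0,0,0,1,0,0,0,0]' >/dev/null
python3 -m handwheel '[0,0,0,0,0,0,0,0]'
python3 - <<'E'
from h import *
s=ctrl.get_state(); M=R.from_quat(s["ee_rot"]).as_matrix()
print("tool yaw",np.degrees(np.arctan2(M[1,0],M[0,0])))
im,k=grab("wrist"); save(im,"w6")
u=s["ee_pos"][2]-.0097
for t,z in (("clip_seat",u),("clip_tab",u+.018),("sill",.0395),("groove",.04),("tensioner",0)):
    for r in ctrl.landmark_of("wrist",t): print(t,round(r["p"],2),np.round(r["uv"],1),np.round(world(r["uv"],z,k),4)[:2])
E
```

```text
time: 19.15
ee_pos: [0.4467, -0.1722, 0.1096]
ee_rot: [1.0, 0.006, -0.0, -0.0]
ft_force: [1.2, -0.0, -1.0]
width: 0.103
finger_force: 40.0
tool yaw 0.650129459394091
clip_tab 0.77 [317.6 290.3] [ 0.4468 -0.1719]
sill 0.73 [325.7  66.5] [ 0.5547 -0.1754]
```

View pics/w6.png

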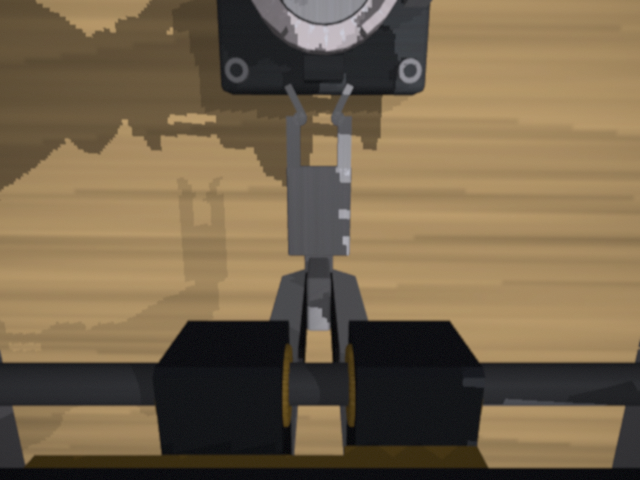

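The clip is held square: its axis runs along column 319.5, with the tips at row 86. The tensioner's bolts are at (236,70) and (410,70). Next I measure the lateral error in this same view.

Run:
```python
from h import *
k=cam("wrist"); im=cv2.imread("pics/w6.png",0)
def ref(p,r=13):
    x,y=p; yy,xx=np.mgrid[-r:r+1,-r:r+1]; w=im[y-r:y+r+1,x-r:x+r+1].astype(float); m=np.clip(w-80,0,None)*(np.hypot(yy,xx)<=r)
    return (x+(m*xx).sum()/m.sum(), y+(m*yy).sum()/m.sum())
B=[world(ref(p),.026,k)[:2] for p in((236,70),(410,70))]; print("bolts",np.round(B,4),np.mean(B,0))
print("edge",world((222,91),.024,k)[:2],world((425,92),.024,k)[:2])
for u,v in((319.5,110),(319.5,160),(319.5,200),(319.5,250)): print(v,np.round(world((u,v),.105,k)[:2],4))
print("tip",world((319.5,85),.103,k)[:2])
```

```text
bolts [[ 0.5545 -0.1212]
 [ 0.555  -0.2277]] [ 0.5547656  -0.17447638]
edge [ 0.54220354 -0.11085716] [ 0.54284125 -0.23845906]
110 [ 0.5267 -0.172 ]
160 [ 0.505  -0.1723]
200 [ 0.4867 -0.1725]
250 [ 0.4624 -0.1727]
tip [ 0.53725756 -0.17194337]
```

```bash
python3 -m handwheel '[0,0.085,0.9,0,0,0,0.9,0,0,0,0.9,0,0,0,0.18,0,0,0,0,0]' >/dev/null
python3 -m handwheel '[0,0,0,0,0,0,0,0]'
python3 - <<'E'
from h import *
s=ctrl.get_state(); u=s["ee_pos"][2]-.0097; print("underside",u)
im,k=grab("wrist"); save(im,"w7"); g=cv2.cvtColor(im,cv2.COLOR_RGB2GRAY)
for t,z in (("clip_seat",u),("sill",.0395),("groove",.04),("knob",.055),("tensioner",0)):
    for r in ctrl.landmark_of("wrist",t): print(t,round(r["p"],2),np.round(r["uv"],1),np.round(world(r["uv"],z,k),4)[:2])
kk=k
for n,P in (("bolt1",(.5547,-.121,.026)),("bolt2",(.5547,-.2277,.026)),("axis",(.608,-.174,.058)),("tip",(.5373,-.174,u+.005)),("seat",(.511,-.174,u+.005)),("sillnear",(.548,-.174,.0395))): print(n,np.round(pix(P,kk),1))
for p in ((.5547,-.121,.026),(.5547,-.2277,.026)):
    x,y=map(int,pix(p,kk)); 
    if 25<y<455:
        w=cv2.medianBlur(g,3)[y-24:y+25,x-24:x+25]; c=cv2.HoughCircles(w,cv2.HOUGH_GRADIENT,1,30,param1=80,param2=10,minRadius=7,maxRadius=18)
        if c is not None:
            q=c[0,0,:2]+[x-24,y-24]; print("circle",q,c[0,0,2],world(q,.026,kk)[:2])
E
```

```text
time: 20.03
ee_pos: [0.4477, -0.1745, 0.0528]
ee_rot: [1.0, 0.005, 0.001, 0.0]
ft_force: [-0.4, -0.4, -0.9]
width: 0.107
finger_force: 40.0
underside 0.043086919493291825
sill 0.56 [319.7  48.5] [ 0.5543 -0.1741]
bolt1 [208.5  52.5]
bolt2 [431.3  54.8]
axis [ 321.1 -120.5]
tip [319.1  86.7]
seat [318.5 148.5]
sillnear [319.3  63.8]
circle [205.5  53.5] 9.6 [ 0.55425561 -0.11952646]
circle [430.5  52.5] 15.2 [ 0.5557341  -0.22722762]
```

Run:
```python
from h import *
k=cam("wrist"); im=cv2.imread("pics/w7.png").astype(int); g=im.sum(2)/3
b,r=im[...,0],im[...,2]; m=((r-b)<18)&(g>60)
for v in (120,140,170,190,210,230,245):
    us=np.where(m[v,270:370])[0]+270; print(v,us.min(),us.max(),np.round(world(((us.min()+us.max())/2,v),.048,k)[:2],4))
# plate edges on a row, and sill edges
for v in (40,50,60): 
    d=np.where(np.abs(np.diff(cv2.GaussianBlur(g.astype(np.float32),(5,5),0)[v]))>6)[0]; print(v,d.tolist())
```

```text
120 286 350 [ 0.5227 -0.1733]
140 287 351 [ 0.5141 -0.1739]
170 286 351 [ 0.5008 -0.1738]
190 287 349 [ 0.4916 -0.1736]
210 287 349 [ 0.4822 -0.1737]
230 288 348 [ 0.4726 -0.1738]
245 289 348 [ 0.4652 -0.1741]
40 [141, 142, 143, 144, 149, 150, 151, 152, 185, 186, 187, 195, 196, 197, 198, 213, 214, 215, 216, 302, 303, 420, 421, 422, 423, 424, 425, 426, 437, 438, 439, 440, 441, 442, 449, 450, 451, 452, 453]
50 [135, 136, 137, 138, 139, 154, 155, 156, 157, 185, 186, 187, 190, 191, 192, 193, 196, 197, 198, 199, 212, 213, 214, 215, 220, 221, 222, 223, 307, 308, 414, 415, 416, 417, 418, 421, 422, 423, 424, 437, 438, 439, 440, 441, 443, 444, 445, 446, 447, 448, 449, 450, 451, 452]
60 [141, 142, 143, 148, 149, 155, 156, 157, 186, 187, 188, 192, 193, 194, 195, 200, 201, 202, 211, 212, 213, 214, 219, 220, 221, 222, 312, 380, 414, 415, 416, 417, 418, 422, 423, 424, 425, 432, 433, 434, 435, 436, 437, 438, 439, 442, 443, 444, 445, 446, 448, 449, 450, 451]
```

The clip axis and the tensioner centreline agree to about 0.3 mm. Now insert.

```bash
python3 -m handwheel '[0,0,0.04,0,0.6,0,0,0,0.7,0,0,0,0.7,0,0,0,0.5,0,0,0]' - 50
python3 -m handwheel '[0.3,0,0,0,0.1,0,0,0,0,0,0,0,0,0,0,0]'
```

```text
time: 20.75
ee_pos: [0.4991, -0.1738, 0.0512]
ee_rot: [1.0, 0.005, 0.001, 0.0]
ft_force: [-0.2, 0.8, -0.8]
width: 0.105
finger_force: 50.0
time: 21.08
ee_pos: [0.5042, -0.1732, 0.0508]
ee_rot: [1.0, 0.005, -0.001, -0.0]
ft_force: [-0.6, -0.8, -1.4]
width: 0.1
finger_force: 50.0
```

```bash
python3 -m handwheel '[0.25,0,-0.03,0,0.25,0,0,0,0.25,0,0,0,0.25,0,0,0,0,0,0,0]'
python3 -m handwheel '[0.2,0,0,0,0.2,0,0,0,0,0,0,0]'
python3 -m handwheel '[0.15,0,0,0,0.15,0,0,0,0,0,0,0]'
```

```text
time: 21.5
ee_pos: [0.5216, -0.173, 0.0507]
ee_rot: [1.0, 0.005, -0.004, -0.0]
ft_force: [-5.0, -1.0, -1.9]
width: 0.102
finger_force: 50.0
time: 21.75
ee_pos: [0.5292, -0.1731, 0.0509]
ee_rot: [1.0, 0.005, -0.004, -0.0]
ft_force: [-4.5, -1.3, -1.2]
width: 0.103
finger_force: 50.0
time: 22.0
ee_pos: [0.5367, -0.1731, 0.0507]
ee_rot: [1.0, 0.005, -0.003, -0.0]
ft_force: [-3.9, -2.0, -2.6]
width: 0.106
finger_force: 50.0
```

```bash
python3 -m handwheel '[0.15,0,0,0,0,0,0,0,0,0,0,0]'
python3 -m handwheel '[0.15,0,0,0,0,0,0,0,0,0,0,0]'
python3 -m handwheel '[0.15,0,0,0,0,0,0,0,0,0,0,0]'
```

```text
time: 22.25
ee_pos: [0.5433, -0.1732, 0.052]
ee_rot: [1.0, 0.005, 0.001, 0.0]
ft_force: [0.1, 0.1, -1.8]
width: 0.098
finger_force: 50.0
time: 22.5
ee_pos: [0.5439, -0.1731, 0.0518]
ee_rot: [1.0, 0.005, -0.001, 0.0]
ft_force: [-4.3, -0.7, 1.9]
width: 0.101
finger_force: 50.0
time: 22.75
ee_pos: [0.5441, -0.173, 0.0515]
ee_rot: [1.0, 0.005, -0.004, -0.0]
ft_force: [-9.7, -1.5, 4.7]
width: 0.105
finger_force: 50.0
```

```bash
python3 -m handwheel '[0.15,0,0,0,0.15,0,0,0,0,0,0,0]'
python3 -m handwheel '[-0.35,0,0,0,-0.2,0,0,0,0,0,0,0]'
```

```text
time: 23.0
ee_pos: [0.5442, -0.1727, 0.0511]
ee_rot: [1.0, 0.006, -0.01, -0.001]
ft_force: [-19.2, -2.5, 11.2]
width: 0.102
finger_force: 50.0
time: 23.25
ee_pos: [0.5433, -0.1731, 0.0519]
ee_rot: [1.0, 0.004, 0.001, 0.0]
ft_force: [0.1, -0.8, -0.3]
width: 0.101
finger_force: 50.0
```

```bash
python3 -m handwheel '[0,0,0.06,0,0,0,0,0]'
python3 -m handwheel '[0,0,0,0,0,0,0,0,0,0,0,0,0,0,0,0]' 0.35
python3 -m handwheel '[0,0,-0.5,0,0,0,-1,0,0,0,-1,0,0,0,-1,0,0,0,-1,0]' >/dev/null
python3 -m handwheel '[-0.9,0,-1,0,-0.9,0,-1,0,0,0,0,0,0,0,0,0]'
python3 - <<'E'
from h import *
im,k=grab("wrist"); im2,k2=grab("scene")
a=cv2.resize(im[0:300,170:470],(400,400)); b=cv2.resize(im2[270:380,160:300],(400,400),interpolation=cv2.INTER_CUBIC)
save(np.hstack([a,b]),"fin")
for P in((.608,-.174,.058),(.5435,-.1735,.076)): print(pix(P,k))
for t,z in (("clip_seat",.04),("clip_tab",.058),("groove",.04)):
    for r in ctrl.landmark_of("wrist",t): print(t,round(r["p"],2),np.round(r["uv"],1),np.round(world(r["uv"],z,k),4)[:2])
E
```

```text
time: 23.42
ee_pos: [0.5439, -0.1731, 0.0505]
ee_rot: [1.0, 0.005, 0.001, 0.0]
ft_force: [-0.5, -0.9, -0.3]
width: 0.105
finger_force: 50.0
time: 23.75
ee_pos: [0.5433, -0.173, 0.0505]
ee_rot: [1.0, 0.005, 0.0, -0.0]
ft_force: [-0.3, 0.1, 0.2]
width: 0.337
finger_force: 0.0
time: 24.5
ee_pos: [0.5074, -0.1737, 0.1822]
ee_rot: [1.0, 0.004, 0.002, 0.001]
ft_force: [0.4, -0.2, -1.0]
width: 0.349
finger_force: 0.0
[319.50096431  90.85059243]
[318.08419957 183.28786252]
clip_seat 0.89 [318.9  93.6] [ 0.6079 -0.1736]
clip_tab 0.86 [315.  181.7] [ 0.5426 -0.1712]
clip_tab 0.65 [321.4  93.2] [ 0.6064 -0.1754]
groove 0.94 [320.5  94.2] [ 0.6075 -0.1749]
```

View pics/fin.png

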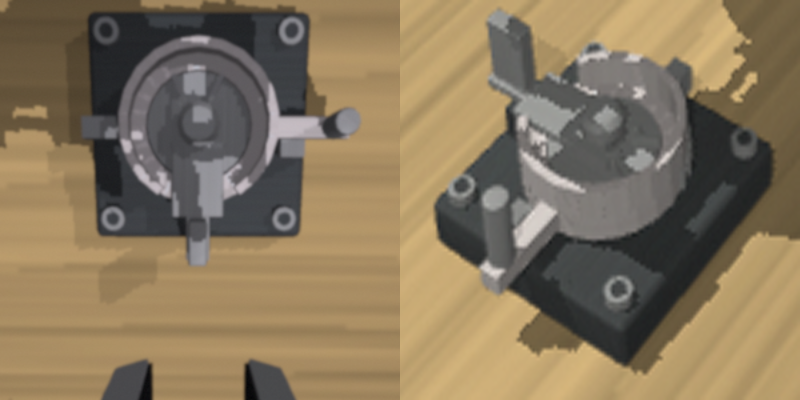

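The clip lies level through the gap and under the head (composite pixel (200,120)), with its tab over the sill side at (198,240). The lever is at its stop, with the knob at (345,122). The seat is measured at (0.608, −0.174), which is on the groove.

```bash
python3 -c "
from rig import ctrl
print(ctrl.finish_job())"
```

```text
the job is handed in; nothing more can be done
None
```

I turned the ring clockwise to its stop and pushed the middle-sized clip in until it snapped home under the head. I then let go of it, left the other things on the bench alone, and handed the job in at about 25 s; no verdict came back.

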